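Stand the carrying tin heavy end down

ROBOT

A 6-joint arm with a two-finger parallel gripper is mounted at the origin on the work surface. World frame = base frame: x ahead of the robot, y to its left, z up, the work surface at z = 0. Lengths are in mm, angles in rad, forces in N, time in s.
With the tool pointing down it reaches from about 350 to 875 mm from the base axis. Payload 4.2 kg.
Tool frame: the origin (TCP) lies midway between the tips of the shut fingers; the grasp point (between the pads) lies 19 mm behind it; z points along the fingers, y is the direction in which the jaws open and shut (so a half turn about z gives the same grasp; the last joint's range is limited). The gripper opens to 85 mm and grips with 20 to 120 N. Pads are 22 mm wide; open, the fingers measure 114 mm over their backs; the gripper's body (76 mm by 85 mm) begins 54 mm behind the grasp point. The pads swing forward as they close: fully open they stand 13 mm farther back than shut.
Start: joints at [-1.01, 0.385, 0.008, 0, -1.194, -0.259], TCP at [185.79, -596.725, 208.212] pointing down, gripper open.
Joint ranges: [-3.14, 3.14], [-1.21, 2.06], [-1.07, 1.41], [-3.16, 2.05], [-2.99, -0.16], [-3.1, 3.1]. Speed limits (rad/s): [2.79, 2.79, 3.14, 3.14, 3.14, 3.14].

INTERFACE

Orientations are given as a unit quaternion [x, y, z, w].
In Python, from bench import arm gives the robot as it stands. The module is installed in compiled form; this text tells all that it offers.
- The arm moves only by the tool drive_tool, never from a script. Its argument "moves" is a list that holds one entry, the list of rows, each a list of 7 numbers: the opening, from 0 (shut) to 1 (fully open), then the shift along the tool's x, y, z in m, then the turn, a rotation vector about the tool's x, y, z in rad. In form: [[[hand, dx, dy, dz, wx, wy, wz], ...]]. A call has 1 to 20 rows; each row shifts and turns the pose as measured when the row begins, along the tool's axes as they then stand; what a row does not reach is not made up. A row lasts 1/10 s, in which the tool goes at most 50 mm and 8.59 degrees, less where a joint would pass 70% of its speed; a pose out of reach is approached as far as the arm can. A call with a gripper value outside its range is refused whole. The fingers move at their own pace and stop on an object; the grip force is fixed at half the most. Time passes only in rows, so rows that do not move let the fingers close. It gives the time, the measured TCP pose, the force and the opening at its end, in the units of the state.
- arm.read_state(): the state, without advancing time (a new reading comes with each control period).
- arm.get_image(name): name is "side" or "top" or "wrist"; returns (picture, depth): 400x640x3 uint8, red, green, blue; 400x640 float32, mm along the optical axis (not along the pixel's ray), 0 where there is no reading.
- arm.camera_params(name): a dict with "fov_y" (degrees; the focal length in pixels is half the picture's height over the tangent of half this angle, whatever the lens; pixels are square), "cx", "cy" (the principal point, pixels), "world_from_camera" (4x4, takes a point from camera to world coordinates); the wrist camera has in their place "T_tool_cam" (4x4, takes a point from camera to tool coordinates, whose origin is the TCP and whose axes are the flange's). Camera axes: x right, y down, z forward; pixel columns grow to the right and rows downward; lengths in mm; the calibration is good to about 2 mm. A picture is of the moment at which its call begins: read the wrist's pose just before it. camera_params takes no time and is no camera call.
- arm.job_done(): hands the job in, once; it reports no verdict.
The state is a dict: "clock": time; "joints": joint angles; "joint_vel": joint speeds; "joint_efforts": joint torques, N m; "position": TCP position; "ee_rot": TCP orientation; "contact_force": force on the tool from outside, world axes, zero at the start; "wrist_torque": the same for the moment, N m; "gripper_width": finger opening in mm.
Only numpy, scipy, OpenCV 4.12 (cv2) and the standard library are available. Lean on these libraries where they do the work, as an engineer would, in place of code of your own. Each camera call takes 0.05 s, during which the arm holds its last target.

TASK

Someone packed a full jar into one end of the aluminium carrying tin. Lift the tin clear of the counter by its tall wire handle, see from the way it tilts which end is the heavy one, then stand the tin upright on that end, in the middle of the round cork mat, and let go.

Things in the scene. Friction and masses are not known exactly. Their poses are not given: they have to be found in the camera images.
- tin_center (a point): Centre of the closed aluminium tin, 140 mm long (x axis) x 70 wide (y) x 70 high (z), about 0.56 kg, lying flat at first; the only one with a tall wire handle (not the smaller tin beside it). A jar hidden in its +x or -x end, different each time, shifts its balance 15 to 25 mm that way. Upright it is 140 mm tall on a 70 x 70 mm end, its centre 70 mm up.
- handle_grip (a point): Middle of the handle's round wooden grip: 18 mm thick, 52 mm long, lying along the tin's y, 110 mm from the pivot, about 158 mm above the counter at the start; its z points from pivot to grip. Pinch from above, fingers closing along the tin's x. The wire sides stand 41 mm either side of the middle; the tin turns freely between them.
- bail (a joint): Handle angle about the tin's y, rad: 0 square up from the tin's top face, positive leaning to its +x end, range +-1.9, light friction. Its pivot is at mid-length, 13 mm above the tin's centre (tin's z). Lifted, the tin swings heavy end down and settles in about 1 s with its length 45 to 70 degrees from level, not upright, that end's lower edge roughly under the pivot.
- mat: Round cork mat, 190 mm across, 6 mm thick, fixed; origin at the centre of its underside. With the heavy end's lower edge resting here, carrying the handle about 45 mm on towards the side that end points to, and about 15 mm down, tips the tin up on that end. The pivot then lies 13 mm from the tin's centre, on that side.
There are look-alikes about, which are no part of the job. What is shaped like the part that bears tin_center but purple is not meant. There is more than one size of the mat; the one meant has the size given above.

How it is judged:
By the outcome, as a careful person would: the job done as asked, in the order asked, and still so for the second after the job is handed in, with the robot touching nothing.
It also fails if it takes over 56 s, if anything falls off the work surface, if the arm or the gripper's body presses on something with over 40 N, if the wrist force passes 120 N, or if a joint passes its speed limit or range.

## Working session

There is one attempt and no reset: what is moved stays moved. The work goes in short steps, Python scripts to look and compute and a tool call to move; the robot and the scene stay as the last step left them, time stands still between calls to the robot, and variables do not carry over. Pictures are saved under pics/ and viewed, and the job is handed in when it is done.

Besides the shell and the picture viewer there is one more tool, called after "Request:" in YAML: its name, and indented under it one key for each argument. drive_tool: Moves the arm, as the interface text tells. Its arguments: {"type":"object","properties":{"moves":{"type":"array","items":{"type":"array","items":{"type":"array","items":{"type":"number"}}}}},"required":["moves"]}

```bash
mkdir -p pics
cat > h.py <<'E'
from bench import arm
import numpy as np, cv2
from scipy.spatial.transform import Rotation as R
def shot(n,fn):
    s=arm.read_state(); im,d=arm.get_image(n); cv2.imwrite('pics/%s.png'%fn,im[:,:,::-1]); np.savez('/tmp/%s.npz'%fn,im=im,d=d,p=s['position'],q=s['ee_rot']); return im,d,s
def world(n,d,s=None):
    c=arm.camera_params(n); f=200/np.tan(np.radians(c['fov_y'])/2)
    v,u=np.mgrid[:400,:640]
    P=np.stack([(u-c['cx'])/f*d,(v-c['cy'])/f*d,d],-1)
    if n=='wrist':
        T=np.array(c['T_tool_cam']); W=np.eye(4); W[:3,:3]=R.from_quat(s['ee_rot']).as_matrix(); W[:3,3]=s['position']; T=W@T
    else: T=np.array(c['world_from_camera'])
    return P@T[:3,:3].T+T[:3,3]
def tomove(s,goal,q=None):
    M=R.from_quat(s['ee_rot'])
    print('shift tool', M.inv().apply(np.array(goal)-s['position']))
    if q is not None: print('rotvec', (M.inv()*R.from_quat(q)).as_rotvec())
E
python3 - <<'E'
from h import *
print(arm.read_state())
for n in ['side','top','wrist']:
    shot(n,n+'0'); print(n,arm.camera_params(n))
E
```

```text
{'clock': 0.0, 'joints': array([-1.01040417e+00,  3.85548521e-01,  6.62107519e-03, -4.90489351e-04,
       -1.19399362e+00, -2.58638118e-01]), 'joint_vel': array([ 0.00080932,  0.00136804,  0.00102936, -0.00068695,  0.00014904,
       -0.00125437]), 'joint_efforts': array([ 9.12100804e-04, -3.92286801e+01,  1.88402778e+01,  4.18593898e+00,
       -4.72339714e-03, -1.14973213e-05]), 'position': array([ 185.59477006, -596.14324598,  207.12588963]), 'ee_rot': array([-1.50215707e-01,  9.88652649e-01,  1.06528430e-03, -2.13901416e-04]), 'contact_force': array([-0.02350234, -0.47207737,  0.27991976]), 'wrist_torque': array([-0.02645964, -0.00272662, -0.01984784]), 'gripper_width': 85.67529018185019}
side {'fov_y': 57.37325583191579, 'cx': 317.7392912503426, 'cy': 197.0328040036016, 'world_from_camera': array([[-9.31336577e-01, -2.07360337e-01,  2.99355760e-01,
         1.01815007e+02],
       [-3.63885804e-01,  4.98056189e-01, -7.87100473e-01,
         7.83818487e+02],
       [ 1.41174303e-02, -8.41986772e-01, -5.39313429e-01,
         6.84702979e+02],
       [ 0.00000000e+00,  0.00000000e
[... 237 characters left out ...]
,
       [-9.99998275e-01,  1.85402309e-03, -1.12131506e-04,
        -4.88175572e+01],
       [-9.32945511e-05, -1.10430171e-01, -9.93883881e-01,
         1.46329536e+03],
       [ 0.00000000e+00,  0.00000000e+00,  0.00000000e+00,
         1.00000000e+00]])}
wrist {'fov_y': 59.99090878863511, 'cx': 324.4550179466082, 'cy': 194.46026835191492, 'T_tool_cam': array([[-2.40084255e-04, -9.53392379e-01, -3.01733182e-01,
         7.59483712e+01],
       [ 9.99999871e-01, -9.40069824e-05, -4.98648119e-04,
         4.27912814e-01],
       [ 4.47042290e-04, -3.01733263e-01,  9.53392279e-01,
        -1.65902001e+02],
       [ 0.00000000e+00,  0.00000000e+00,  0.00000000e+00,
         1.00000000e+00]])}
```

View pics/top0.png

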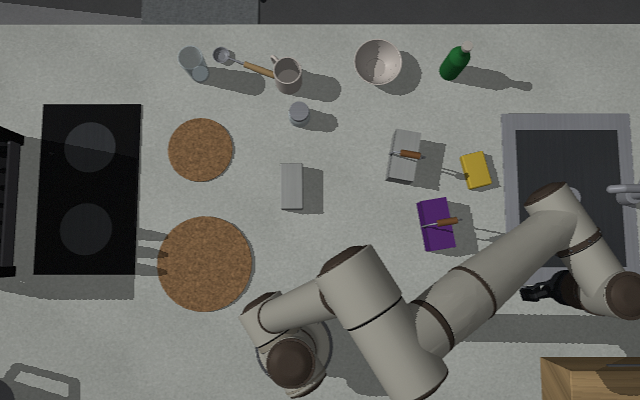

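View pics/side0.png

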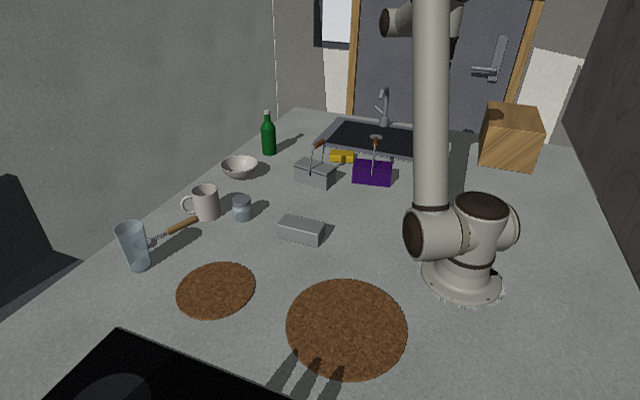

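The top view shows the grey handled tin near (404,157), with its grip near (411,155). The purple look-alike is at (436,224). The mats are at (201,150), about 65 px across, and (204,264), about 95 px.

Run:
```python
from h import *
z=np.load('/tmp/top0.npz'); im=z['im'];d=z['d'];W=world('top',d)
hsv=cv2.cvtColor(im,cv2.COLOR_RGB2HSV)
m=((hsv[...,0]>5)&(hsv[...,0]<20)&(hsv[...,1]>80)).astype(np.uint8)
n,l,st,c=cv2.connectedComponentsWithStats(m)
for i in range(1,n):
    if st[i,4]>25:
        P=W[l==i]; print(st[i],c[i].round(1),np.median(P,0).round(1),P.min(0).round(),P.max(0).round())
        if st[i,4]>1500:
            (e,ax,a)=cv2.minEnclosingCircle(np.argwhere(l==i)[:,::-1].astype(np.float32))[0:2]+(0,); print('circle',e,ax, np.round(((P[:,:2].max(0)+P[:,:2].min(0))/2),1))
# tin top
r=(slice(115,200),slice(370,430)); P=W[r].reshape(-1,3); k=(P[:,2]>60)&(P[:,2]<78); Q=P[k][:,:2].astype(np.float32)
print(k.sum(),cv2.minAreaRect(Q),np.median(P[k][:,2])); print(cv2.boxPoints(cv2.minAreaRect(Q)))
k=(P[:,2]>140); print(P[k].round(0))
```

```text
[244  62  30  16 187] [258.9  69.2] [800.8 103.6  18.4] [777.  62.   4.] [824. 149.  25.]
[ 168  118   64   64 3181] [199.7 149.4] [562.3 275.9   6.3] [258. -49.  -7.] [ 658.  370. 1463.]
circle (199.7764892578125, 149.61228942871094) 32.25394821166992 [458.2 160.7]
[400 150  21   9 131] [410.1 153.9] [ 516.2 -307.6  163.8] [ 258. -370.   -2.] [ 552.  -49. 1463.]
[ 157  216   95   96 7056] [204.  263.6] [232.2 255.7   8.7] [ 97. -49.  -5.] [ 367.  392. 1463.]
circle (204.3833770751953, 263.9227294921875) 47.982078552246094 [232.2 171.5]
[437 217  21   9 132] [447.2 221.2] [ 340.9 -398.2  165.1] [ 258. -426.  153.] [ 352.  -49. 1463.]
[ 541  357   99   43 4099] [589.5 378.3] [ -54.7 -748.7  164.7] [-142. -966.    2.] [ 258.  -49. 1463.]
circle (590.0, 378.0) 53.31051254272461 [  58.1 -507.4]
1131 ((534.0009155273438, -308.84979248046875), (84.02809143066406, 142.2383575439453), 79.93771362304688) 69.90452555864886
[[ 456.635   -337.79175]
 [ 596.68555 -362.64343]
 [ 611.3668  -279.90784]
 [ 471.31628 -255.05615]]
[[ 258.  -49. 1463.]
 [ 258.  -49. 1463.]
 [ 258.  -49. 1463.]
 [ 258.  
[... 3176 characters left out ...]
 163.]
 [ 508. -315.  163.]
 [ 509. -319.  159.]
 [ 509. -321.  159.]
 [ 508. -323.  164.]
 [ 508. -325.  165.]
 [ 508. -328.  163.]
 [ 508. -331.  164.]
 [ 510. -341.  155.]
 [ 510. -344.  154.]
 [ 512. -348.  144.]
 [ 510. -349.  153.]
 [ 507. -317.  155.]
 [ 507. -319.  156.]
 [ 507. -322.  154.]
 [ 506. -324.  161.]
 [ 506. -326.  162.]
 [ 505. -328.  166.]
 [ 506. -331.  161.]
 [ 258.  -49. 1463.]
 [ 258.  -49. 1463.]
 [ 258.  -49. 1463.]
 [ 258.  -49. 1463.]
 [ 258.  -49. 1463.]
 [ 258.  -49. 1463.]
 [ 258.  -49. 1463.]
 [ 258.  -49. 1463.]
 [ 258.  -49. 1463.]
 [ 258.  -49. 1463.]
 [ 258.  -49. 1463.]
 [ 258.  -49. 1463.]
 [ 258.  -49. 1463.]
 [ 258.  -49. 1463.]
 [ 258.  -49. 1463.]]
```

Run:
```python
import cv2
a=cv2.imread('pics/top0.png')[110:210,360:500]; cv2.imwrite('pics/topc.png',cv2.resize(a,None,fx=5,fy=5,interpolation=2))
a=cv2.imread('pics/side0.png')[120:200,270:400]; cv2.imwrite('pics/sidec.png',cv2.resize(a,None,fx=5,fy=5,interpolation=2))
```

```text
(no output)
```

View pics/topc.png

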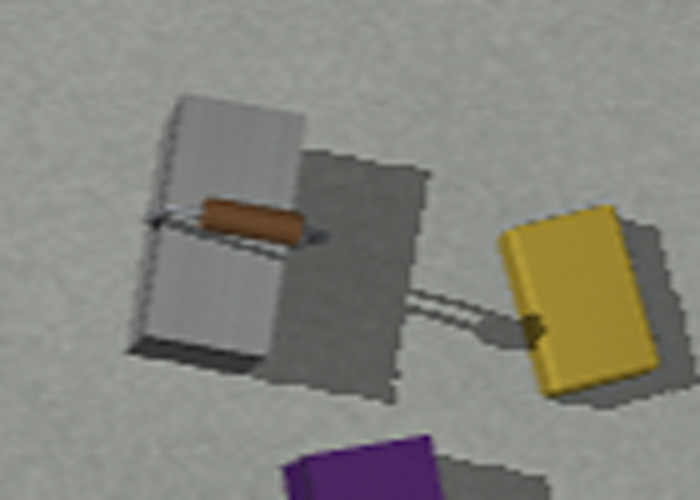

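View pics/sidec.png

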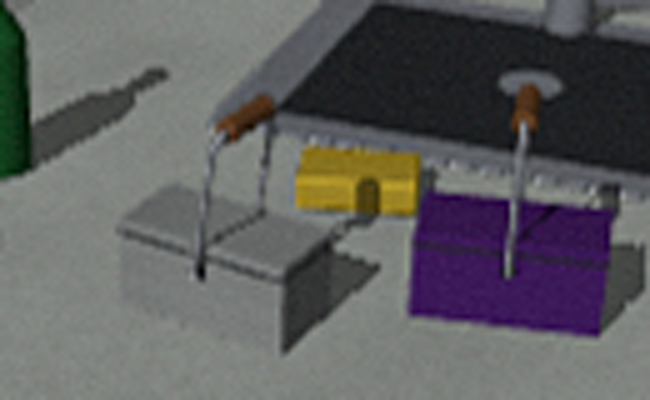

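The grip is at about (516,-310,158), and the tin's long axis is about -10° in yaw. The smaller mat, about 186 mm across, is the one meant; its centre is near (562,276). Next I refine these values and start moving.

Run:
```python
from h import *
z=np.load('/tmp/top0.npz'); d=z['d'];W=world('top',d)
r=(slice(115,200),slice(370,430)); P=W[r].reshape(-1,3); k=(P[:,2]>66)&(P[:,2]<74); Q=P[k][:,:2]
for yaw in np.radians([-6,-8,-9,-10,-11,-12,-14]):
    u=np.array([np.cos(yaw),np.sin(yaw)]); v=np.array([-u[1],u[0]])
    a=np.percentile(Q@u,[1,99]); b=np.percentile(Q@v,[2,98]); print(np.degrees(yaw).round(), a.round(1),np.ptp(a).round(1),b.round(1),np.ptp(b).round(1),(a.mean()*u+b.mean()*v).round(1))
k=(P[:,2]>150)&(P[:,2]<180); G=P[k][:,:2]; print(G.mean(0), cv2.fitLine(G.astype(np.float32),2,0,.01,.01).ravel())
hsv=cv2.cvtColor(z['im'],cv2.COLOR_RGB2HSV)
m=((hsv[...,0]>5)&(hsv[...,0]<20)&(hsv[...,1]>80)); m[:, 240:]=0; m[190:]=0;m[:110]=0;m&=(d>0)
M=W[m][:,:2].astype(np.float32); print(cv2.minEnclosingCircle(M), np.percentile(M,[.5,99.5],axis=0))
```

```text
-6.0 [493.6 632.1] 138.5 [-287.8 -217.5] 70.3 [ 533.4 -310.1]
-8.0 [502.1 640.6] 138.5 [-266.8 -198.5] 68.4 [ 533.4 -309.9]
-9.0 [506.1 644. ] 137.9 [-256.7 -188.7] 68.0 [ 533.1 -310. ]
-10.0 [509.9 647.8] 137.8 [-246.6 -178.7] 67.9 [ 533.1 -309.9]
-11.0 [513.6 651.6] 138.0 [-236.5 -168.5] 68.1 [ 533.3 -309.9]
-12.0 [517.1 655.1] 138.0 [-226.3 -158.1] 68.2 [ 533.3 -309.9]
-14.0 [523.7 661.1] 137.4 [-206.8 -136.5] 70.4 [ 533.3 -309.8]
[ 516.86431831 -306.34642536] [ 1.9001514e-01  9.8178118e-01  5.1686432e+02 -3.0634644e+02]
((567.2122192382812, 491.263916015625), 307.2567138671875) [[472.11439667 186.94745071]
 [654.16289612 369.32570862]]
```

Request:
drive_tool:
  moves:
    - [[1,0,0,-0.05,0,0,-0.14],[1,0,0,-0.03,0,0,-0.14],[1,0,0,0,0,0,-0.14],[1,0,0,0,0,0,-0.14],[1,0,0,0,0,0,-0.14],[1,0,0,0,0,0,-0.14],[1,0,0,0,0,0,-0.14]]

```text
clock: 0.85
position: [185.0, -594.5, 286.7]
ee_rot: [-0.613, 0.79, 0.005, 0.001]
contact_force: [0.3, -0.0, -0.5]
gripper_width: 85.3
```

```bash
cat > g.py <<'E'
from h import *
import sys
def down(yaw_y): # tool z down, tool y at angle yaw_y deg
    y=np.array([np.cos(np.radians(yaw_y)),np.sin(np.radians(yaw_y)),0]); zz=np.array([0,0,-1.]); x=np.cross(y,zz)
    return R.from_matrix(np.stack([x,y,zz],1)).as_quat()
if __name__=='__main__':
    s=arm.read_state(); a=list(map(float,sys.argv[1:]))
    print(s['position'].round(1),R.from_quat(s['ee_rot']).as_matrix().round(3).tolist(),s['contact_force'].round(1),s['gripper_width'])
    tomove(s,a[:3],down(a[3]))
E
python3 g.py 516 -309 240 169.5; python3 g.py 516 -309 139 169.5
```

```text
[ 185.  -594.5  286.7] [[-0.248, -0.969, -0.004], [-0.969, 0.248, 0.009], [-0.008, 0.006, -1.0]] [ 0.3 -0.  -0.5] 85.29839684850555
shift tool [-358.26352987 -250.18589926   48.17641693]
rotvec [ 0.00544083  0.00834426 -0.06719017]
[ 185.  -594.5  286.7] [[-0.248, -0.969, -0.004], [-0.969, 0.248, 0.009], [-0.008, 0.006, -1.0]] [ 0.3 -0.  -0.5] 85.29839684850555
shift tool [-357.43986137 -250.76330232  149.17140778]
rotvec [ 0.00544083  0.00834426 -0.06719017]
```

Request:
drive_tool:
  moves:
    - [[1,-0.0358,-0.025,0,0.005,0.008,0],[1,-0.0358,-0.025,0,0,0,0],[1,-0.0358,-0.025,0,0,0,0],[1,-0.0358,-0.025,0,0,0,0],[1,-0.0358,-0.025,0,0,0,0],[1,-0.0358,-0.025,0,0,0,0],[1,-0.0358,-0.025,0,0,0,0],[1,-0.0358,-0.025,0,0,0,0],[1,-0.0358,-0.025,0,0,0,-0.067],[1,0,0,0,0,0,0]]

```text
clock: 1.85
position: [491.4, -327.7, 281.3]
ee_rot: [-0.639, 0.769, 0.004, -0.0]
contact_force: [-0.6, -0.6, 0.2]
gripper_width: 85.4
```

```bash
python3 - <<'E'
from h import *
im,d,s=shot('wrist','w1'); W=world('wrist',d,s)
hsv=cv2.cvtColor(im,cv2.COLOR_RGB2HSV)
m=((hsv[...,0]>5)&(hsv[...,0]<20)&(hsv[...,1]>80)&(W[...,2]>120)&(W[...,2]<185)&(d>0)).astype(np.uint8)
n,l,st,c=cv2.connectedComponentsWithStats(m)
for i in range(1,n):
    if st[i,4]>100:
        P=W[l==i]; print(st[i],c[i].round(1),P.mean(0).round(1),P[:,2].max().round(1),cv2.minAreaRect(P[:,:2].astype(np.float32)))
E
python3 g.py 516 -309 139 169.5
```

```text
[ 480   17   36   75 1777] [497.9  54.4] [ 344.2 -399.5  164.7] 169.2 ((341.99859619140625, -399.00146484375), (17.39771270751953, 51.53297424316406), 9.64059066772461)
[ 288  173   21   61 1148] [298.5 202.9] [ 517.6 -310.4  163.8] 167.4 ((518.4702758789062, -308.5644226074219), (52.20016860961914, 17.33641815185547), 79.03607177734375)
[ 489.9 -328.8  281.5] [[-0.185, -0.983, -0.007], [-0.983, 0.185, 0.006], [-0.005, 0.008, -1.0]] [ 0.1 -0.5 -0.6] 85.5239827982445
shift tool [-23.64286759 -23.08837099 142.42944784]
rotvec [ 0.00755248  0.00483605 -0.00250073]
```

View pics/w1.png

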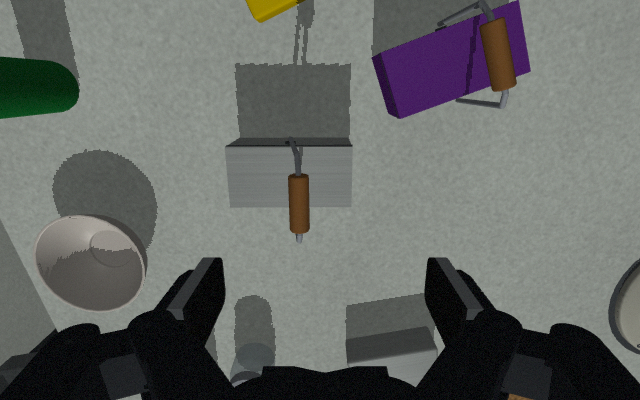

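The wrist view shows the grip at pixel (298,203), which is (517.5,-309.5,157) with the right thickness and length. Next I descend onto it.

Request:
drive_tool:
  moves:
    - [[1,-0.012,-0.012,0,0.008,0.005,0],[1,-0.012,-0.013,0.0,0,0,0],[1,0,0,0.04,0,0,0],[1,0,0,0.04,0,0,0],[1,0,0,0,0,0,0],[1,0,0,0,0,0,0]]

```text
clock: 2.5
position: [522.0, -311.1, 201.9]
ee_rot: [-0.637, 0.771, -0.003, 0.001]
contact_force: [0.7, -0.2, 0.4]
gripper_width: 85.3
```

```bash
python3 g.py 517.5 -309.5 139 169.2
```

```text
[ 522.  -311.1  201.9] [[-0.189, -0.982, 0.005], [-0.982, 0.189, -0.004], [0.003, -0.005, -1.0]] [ 0.7 -0.2  0.4] 85.26821318668638
shift tool [-0.87577889  5.05170688 62.87006201]
rotvec [-0.00541935 -0.00255663 -0.00200439]
```

Request:
drive_tool:
  moves:
    - [[1,-0.001,0.005,0.02,-0.005,-0.002,0],[1,0,0,0.02,0,0,0],[1,0,0,0.02,0,0,0],[1,0,0,0.003,0,0,0],[0.5,0,0,0,0,0,0],[0.35,0,0,0,0,0,0],[0,0,0,0,0,0,0],[0,0,0,0,0,0,0],[0,0,0,0,0,0,0],[0,0,0,0,0,0,0],[0,0,0,0,0,0,0],[0,0,0,0,0,0,0]]

```text
clock: 3.7
position: [527.0, -315.2, 155.8]
ee_rot: [-0.636, 0.771, -0.014, 0.006]
contact_force: [0.3, 0.2, 0.3]
gripper_width: 0.0
```

```bash
python3 g.py 517.5 -309.5 139 169.2; python3 -c "
from h import *
shot('wrist','w2'); shot('side','s2')"
```

```text
[ 527.  -315.2  155.8] [[-0.191, -0.981, 0.027], [-0.982, 0.19, -0.014], [0.008, -0.029, -1.0]] [0.3 0.2 0.3] 0.03851823032869551
shift tool [-3.91256468 10.92007745 16.47935873]
rotvec [-0.02920939 -0.00814368 -0.00318967]
```

View pics/w2.png

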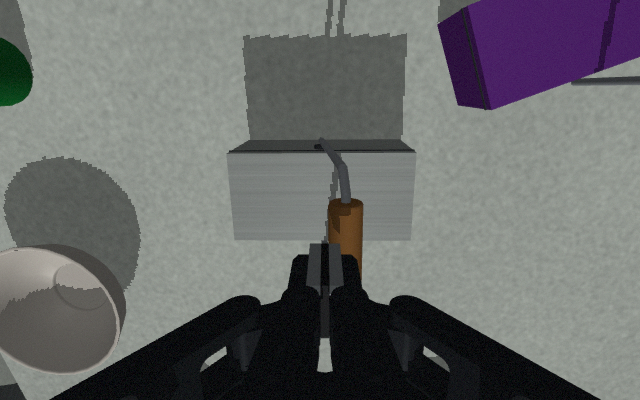

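The arm lagged, so the fingers shut beside the grip at pixel (345,240). I'll raise, reopen, remeasure and correct.

Request:
drive_tool:
  moves:
    - [[0,0,0,-0.03,0,0,0],[0,0,0,-0.03,-0.015,-0.004,0],[1,0,0,0,-0.014,-0.004,0],[1,0,0,0,0,0,0],[1,0,0,0,0,0,0],[1,0,0,0,0,0,0],[1,0,0,0,0,0,0],[1,0,0,0,0,0,0]]

```text
clock: 4.6
position: [522.9, -313.3, 212.9]
ee_rot: [-0.636, 0.772, 0.004, -0.002]
contact_force: [0.1, 0.3, 0.7]
gripper_width: 84.6
```

```bash
cat > grip.py <<'E'
from h import *
import sys
im,d,s=shot('wrist',sys.argv[1]); W=world('wrist',d,s)
hsv=cv2.cvtColor(im,cv2.COLOR_RGB2HSV)
m=((hsv[...,0]>5)&(hsv[...,0]<20)&(hsv[...,1]>80)&(W[...,2]>100)&(W[...,2]<185)&(d>0)).astype(np.uint8)
n,l,st,c=cv2.connectedComponentsWithStats(m)
for i in range(1,n):
    if st[i,4]>100:
        P=W[l==i]; print(st[i],c[i].round(1),P.mean(0).round(1),P[:,2].max().round(1),cv2.minAreaRect(P[:,:2].astype(np.float32)))
E
python3 grip.py w3; python3 g.py 517.5 -309.5 139 169.2
```

```text
[ 587    0   45   57 2162] [609.3  26.3] [ 343.9 -388.3  163.7] 169.1 ((340.9080810546875, -389.8304443359375), (17.87251853942871, 33.299678802490234), 9.484938621520996)
[ 320  170   27   79 1923] [332.8 208.6] [ 518.3 -310.6  163.9] 167.6 ((518.504638671875, -308.39599609375), (52.65707778930664, 17.340595245361328), 78.74714660644531)
[ 522.8 -313.3  212.8] [[-0.191, -0.982, -0.009], [-0.982, 0.191, 0.004], [-0.002, 0.01, -1.0]] [-0.7 -0.  -0.2] 85.12840202895127
shift tool [-2.53601377  5.21331822 73.89131495]
rotvec [ 0.01002221  0.00204592 -0.00374518]
```

View pics/w3.png

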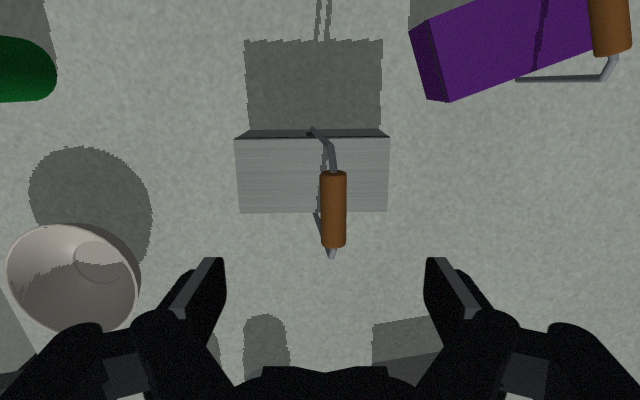

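Request:
drive_tool:
  moves:
    - [[1,-0.002,0.005,0.015,0.01,0.002,0],[1,0,0,0.015,0,0,0],[1,0,0,0.015,0,0,0]]

```text
clock: 4.95
position: [519.5, -310.9, 168.8]
ee_rot: [-0.636, 0.772, -0.003, 0.001]
contact_force: [-0.2, 0.1, 1.0]
gripper_width: 85.2
```

```bash
python3 g.py 518.3 -309.5 138 169.2
```

```text
[ 519.5 -310.9  168.8] [[-0.191, -0.982, 0.005], [-0.982, 0.191, -0.002], [0.001, -0.006, -1.0]] [-0.2  0.1  1. ] 85.19387487221235
shift tool [-1.23429516  1.61139255 30.75219445]
rotvec [-0.00568329 -0.00141319 -0.00335905]
```

Request:
drive_tool:
  moves:
    - [[1,-0.001,0.002,0.012,-0.006,-0.001,0],[1,0,0,0.012,0,0,0],[1,0,0,0.009,0,0,0]]

```text
clock: 5.25
position: [517.0, -309.2, 132.8]
ee_rot: [-0.636, 0.772, 0.001, -0.001]
contact_force: [-0.5, -0.3, -0.4]
gripper_width: 85.4
```

```bash
python3 g.py 518.3 -309.5 138 169.2; python3 grip.py w4
```

```text
[ 517.  -309.2  132.8] [[-0.191, -0.982, -0.003], [-0.982, 0.191, 0.0], [0.0, 0.003, -1.0]] [-0.5 -0.3 -0.4] 85.42380446829202
shift tool [ 0.00967955 -1.35372917 -5.22037959]
rotvec [ 2.68826727e-03 -1.51487360e-05 -3.40714009e-03]
[ 304  205   40  117 4205] [323.9 262.1] [ 517.8 -311.7  163.7] 167.5 ((518.3924560546875, -308.7268981933594), (51.8493766784668, 17.420454025268555), 79.58831024169922)
```

View pics/w4.png

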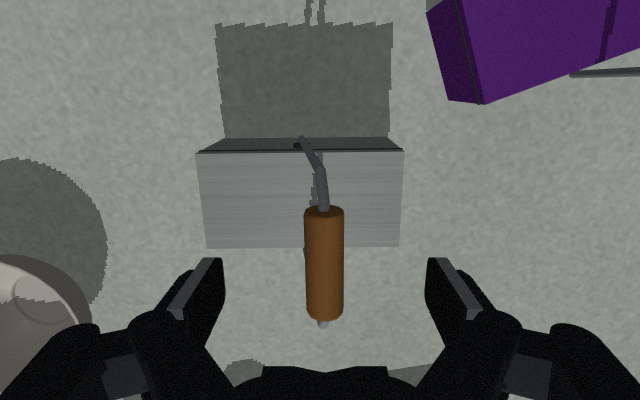

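The grip is now centred between the pads, so I close.

Request:
drive_tool:
  moves:
    - [[0.5,0,-0.001,-0.003,0,0,0],[0,0,0,0,0,0,0],[0,0,0,0,0,0,0],[0,0,0,0,0,0,0],[0,0,0,0,0,0,0]]

```text
clock: 5.8
position: [518.5, -309.7, 136.2]
ee_rot: [-0.636, 0.772, 0.001, -0.001]
contact_force: [1.3, 1.2, 0.5]
gripper_width: 13.5
```

```bash
python3 g.py 518.3 -309.5 138 169.2
```

```text
[ 518.5 -309.7  136.2] [[-0.19, -0.982, -0.002], [-0.982, 0.19, 0.0], [0.0, 0.002, -1.0]] [1.3 1.2 0.5] 13.489391949300849
shift tool [-0.13230025  0.26016339 -1.83128068]
rotvec [ 0.00239502 -0.00036982 -0.00310356]
```

Request:
drive_tool:
  moves:
    - [[0,0,0,0,0,0,0],[0,0,0,0,0,0,0]]

```text
clock: 6.0
position: [518.5, -309.6, 136.2]
ee_rot: [-0.636, 0.772, 0.001, -0.001]
contact_force: [0.4, 0.7, -0.7]
gripper_width: 13.4
```

```bash
python3 grip.py w5
```

```text
[ 305  203   39  115 3655] [324.3 258. ] [ 519.1 -312.6  164.4] 183.0 ((521.163818359375, -303.6143493652344), (63.07851028442383, 17.104412078857422), 78.39031982421875)
```

View pics/w5.png

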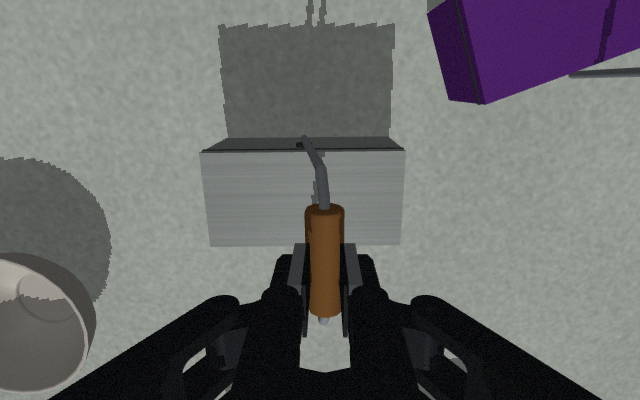

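The grip sits between both pads at pixel (324,258). Next I lift it slowly.

Request:
drive_tool:
  moves:
    - [[0,0,0,-0.01,0,0,0],[0,0,0,-0.015,0,0,0],[0,0,0,-0.015,0,0,0],[0,0,0,-0.015,0,0,0],[0,0,0,-0.015,0,0,0],[0,0,0,-0.015,0,0,0],[0,0,0,-0.015,0,0,0],[0,0,0,-0.015,0,0,0],[0,0,0,-0.015,0,0,0],[0,0,0,-0.015,0,0,0],[0,0,0,-0.015,0,0,0],[0,0,0,-0.015,0,0,0],[0,0,0,0,0,0,0],[0,0,0,0,0,0,0],[0,0,0,0,0,0,0],[0,0,0,0,0,0,0],[0,0,0,0,0,0,0],[0,0,0,0,0,0,0],[0,0,0,0,0,0,0],[0,0,0,0,0,0,0]]

```text
clock: 8.05
position: [507.4, -302.1, 298.7]
ee_rot: [-0.633, 0.773, 0.027, -0.009]
contact_force: [-0.2, 0.2, -5.3]
gripper_width: 13.8
```

```bash
python3 g.py 518.3 -309.5 330 169.2; python3 -c "
from h import *
shot('side','s6'); shot('wrist','w6')
a=cv2.imread('pics/s6.png')[0:200,230:430]; b=cv2.imread('pics/w6.png')
cv2.imwrite('pics/c6.png',np.hstack([cv2.resize(a,(400,400)),cv2.resize(b,(400,250),interpolation=3) if 0 else cv2.copyMakeBorder(cv2.resize(b,(400,250)),0,150,0,0,0)]))"
```

```text
[ 507.4 -302.1  298.7] [[-0.197, -0.979, -0.047], [-0.98, 0.196, 0.03], [-0.02, 0.052, -0.998]] [-0.2  0.2 -5.3] 13.836888223454887
shift tool [  4.48170096 -10.49878199 -32.02215138]
rotvec [ 0.05242677  0.02067645 -0.0097435 ]
```

View pics/c6.png

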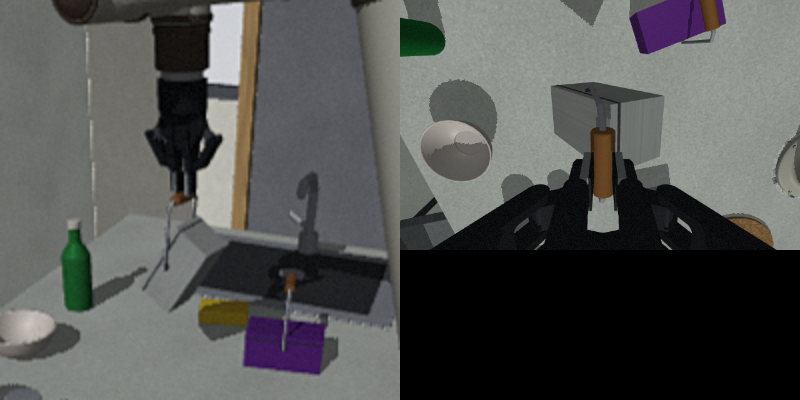

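Run:
```python
from h import *
z=np.load('/tmp/s6.npz'); W=world('side',z['d'])
u=np.array([.982,-.19,0]);v=np.array([.19,.982,0])
s=arm.read_state(); g=s['position']+np.array([0,0,19])
D=W-g; X=D@u; Y=D@v; Z=D[...,2]
k=(abs(X)<130)&(abs(Y)<60)&(Z<-30)&(Z>-230)&(z['d']>0)&(W[...,2]>30)
print(k.sum())
Q=np.stack([X[k],Z[k],Y[k]],1); rc=cv2.minAreaRect(Q[:,:2].astype(np.float32)); print(rc,cv2.boxPoints(rc))
t=Q[:,2]; print(np.percentile(t,[1,50,99]))
# low end
print('lowest',Q[Q[:,1]<np.percentile(Q[:,1],3)].mean(0),'highest',Q[Q[:,1]>np.percentile(Q[:,1],95)].mean(0))
```

```text
1154
((2.5954248905181885, -112.871337890625), (84.41805267333984, 145.6640625), 29.39020538330078) [[ -69.923874   -70.12724  ]
 [   1.5614662 -197.04399  ]
 [  75.11472   -155.61543  ]
 [   3.6293836  -28.698685 ]]
[-35.05986695  35.84658268  45.14280969]
lowest [   4.37504513 -185.18293734   17.18948473] highest [ -8.20376208 -39.72385049   2.87029804]
```

The +x end is the heavy one: it points down and toward world +x, with the length about 61° from level. It lies +x of the pivot. Next I correct the tool tilt, raise, and carry the tin to the mat.

Request:
drive_tool:
  moves:
    - [[0,0,0,-0.02,0.026,0.01,-0.005],[0,0,0,-0.02,0.026,0.01,-0.005],[0,0,0,-0.005,0,0,0],[0,0,0,0,0,0,0]]

```text
clock: 8.55
position: [509.0, -303.4, 350.0]
ee_rot: [-0.638, 0.77, -0.004, 0.002]
contact_force: [0.7, 0.9, -6.2]
gripper_width: 13.2
```

```bash
python3 g.py 525 285.5 340 169.2
```

```text
[ 509.  -303.4  350. ] [[-0.186, -0.982, 0.007], [-0.983, 0.186, -0.004], [0.002, -0.008, -1.0]] [ 0.7  0.9 -6.2] 13.199334403125375
shift tool [-581.56476955   93.92845437    7.89226513]
rotvec [-0.00759814 -0.00234194  0.00126254]
```

Request:
drive_tool:
  moves:
    - [[0,-0.01,0.0016,0,0,0,0],[0,-0.02,0.0032,0,0,0,0],[0,-0.03,0.0048,0,0,0,0],[0,-0.03,0.0048,0,0,0,0],[0,-0.03,0.0048,0,0,0,0],[0,-0.03,0.0048,0,0,0,0],[0,-0.03,0.0048,0,0,0,0],[0,-0.03,0.0048,0,0,0,0],[0,-0.03,0.0048,0,0,0,0],[0,-0.03,0.0048,0,0,0,0],[0,-0.03,0.0048,0,0,0,0],[0,-0.03,0.0048,0,0,0,0],[0,-0.02,0.0032,0,0,0,0],[0,-0.01,0.0016,0,0,0,0],[0,0,0,0,0,0,0]]

```text
clock: 10.05
position: [512.2, 83.3, 341.6]
ee_rot: [-0.638, 0.77, 0.003, -0.002]
contact_force: [-0.4, 0.1, -6.2]
gripper_width: 13.4
```

```bash
python3 g.py 525 285.5 340 169.2
```

```text
[512.2  83.3 341.6] [[-0.185, -0.983, -0.008], [-0.983, 0.185, 0.002], [-0.001, 0.008, -1.0]] [-0.4  0.1 -6.2] 13.439681167176026
shift tool [-201.0479201    24.91304194    1.98233877]
rotvec [0.00843602 0.00067289 0.00193932]
```

Request:
drive_tool:
  moves:
    - [[0,-0.01,0.001,0,0.008,0,0],[0,-0.02,0.002,0,0,0,0],[0,-0.03,0.004,0,0,0,0],[0,-0.03,0.004,0,0,0,0],[0,-0.03,0.004,0,0,0,0],[0,-0.03,0.004,0,0,0,0],[0,-0.025,0.003,0,0,0,0],[0,-0.015,0.002,0,0,0,0],[0,-0.01,0.001,0,0,0,0],[0,0,0,0,0,0,0],[0,0,0,0,0,0,0],[0,0,0,0,0,0,0],[0,0,0,0,0,0,0],[0,0,0,0,0,0,0]]

```text
clock: 11.45
position: [526.5, 281.9, 340.9]
ee_rot: [-0.631, 0.776, -0.002, -0.002]
contact_force: [0.1, 0.7, -5.8]
gripper_width: 13.3
```

```bash
python3 g.py 525 285.5 250 169.2
cat > tin.py <<'E'
from h import *
import sys
im,d,s=shot('side',sys.argv[1]); W=world('side',d)
u=np.array([.982,-.19,0]);v=np.array([.19,.982,0])
g=s['position']+np.array([0,0,19])
C=np.array([563.1,278.1,0])
D=W-g; X=D@u; Y=D@v; Z=D[...,2]
k=(abs(X)<130)&(abs(Y)<60)&(Z<-30)&(Z>-230)&(d>0)&(W[...,2]>12)
hsv=cv2.cvtColor(im,cv2.COLOR_RGB2HSV); k&=(hsv[...,1]<60)
Q=np.stack([X[k],Z[k],Y[k]],1); rc=cv2.minAreaRect(Q[:,:2].astype(np.float32)); print(k.sum(),'rel grip X,Z',rc,cv2.boxPoints(rc).round(1).tolist())
print('grip rel mat (u,v,z)',(g-C)@u,(g-C)@v,g[2],'Y',np.percentile(Q[:,2],[1,99]))
cv2.imwrite('pics/%s.png'%sys.argv[1],cv2.resize(im[0:400,80:560,::-1],(720,600)))
E
python3 tin.py s7
```

```text
[526.5 281.9 340.9] [[-0.203, -0.979, -0.001], [-0.979, 0.203, -0.005], [0.005, -0.0, -1.0]] [ 0.1  0.7 -5.8] 13.310908050660801
shift tool [-3.65927649  2.20523236 90.83791953]
rotvec [-0.00034137 -0.00503185 -0.01581952]
2772 rel grip X,Z ((8.83958625793457, -111.82933044433594), (84.47450256347656, 145.90008544921875), 34.16873550415039) [[-67.0999984741211, -75.19999694824219], [14.899999618530273, -195.89999389648438], [84.80000305175781, -148.5], [2.799999952316284, -27.700000762939453]]
grip rel mat (u,v,z) -36.6915837008323 -3.2036560830298275 359.8560070087074 Y [-34.59138185  42.68089783]
```

View pics/s7.png

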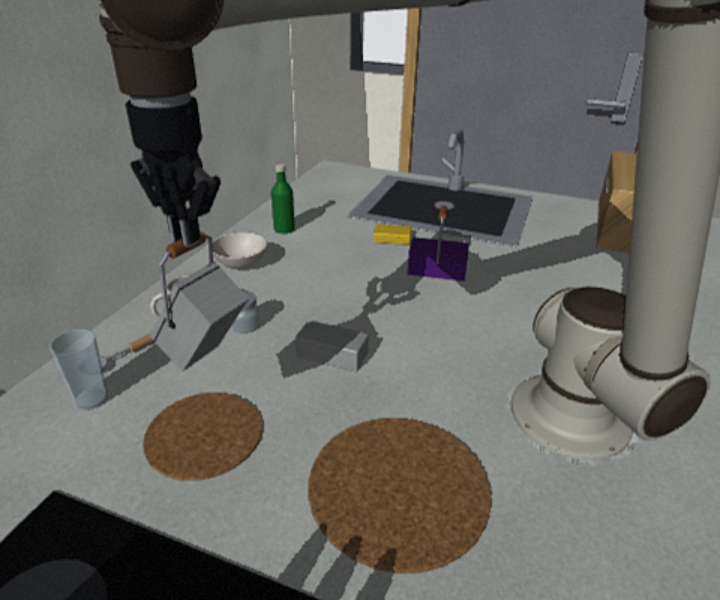

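The tin hangs with its +x end down, about 56° from level, and its lower edge is roughly 14 mm +x of the grip. Next I cross-check the mat centre in the side view.

```bash
python3 - <<'E'
from h import *
z=np.load('/tmp/s7.npz'); W=world('side',z['d']); hsv=cv2.cvtColor(z['im'],cv2.COLOR_RGB2HSV)
m=((hsv[...,0]>5)&(hsv[...,0]<20)&(hsv[...,1]>80)); m&=(z['d']>0)&(np.hypot(W[...,0]-563,W[...,1]-278)<115)&(W[...,2]<20)
print(m.sum(),cv2.minEnclosingCircle(W[m][:,:2].astype(np.float32)),np.percentile(W[m],[.5,50,99.5],axis=0))
z=np.load('/tmp/top0.npz'); W=world('top',z['d']); hsv=cv2.cvtColor(z['im'],cv2.COLOR_RGB2HSV)
m=((hsv[...,0]>5)&(hsv[...,0]<20)&(hsv[...,1]>80)); m&=(z['d']>0)&(np.hypot(W[...,0]-563,W[...,1]-278)<115)
print(m.sum(),cv2.minEnclosingCircle(W[m][:,:2].astype(np.float32)))
C=np.array([563.5,277.5]);u=np.array([.982,-.19]);v=np.array([.19,.982])
print(C-49*u)
E
python3 g.py 515 287 225 169.2
```

```text
3509 ((560.619384765625, 273.3343811035156), 98.39574432373047) [[470.45798075 185.68452163   1.50213323]
 [558.05810343 284.54332295   5.01354953]
 [651.05423589 368.58418729   7.99518353]]
3168 ((563.5825805664062, 276.44110107421875), 95.08349609375)
[515.382 286.81 ]
[526.5 282.  341. ] [[-0.203, -0.979, -0.0], [-0.979, 0.203, -0.005], [0.005, -0.001, -1.0]] [ 0.1  0.3 -5.3] 13.402654052451169
shift tool [ -3.16752503  12.33708648 115.93422897]
rotvec [-0.00049443 -0.00489913 -0.01573407]
```

Request:
drive_tool:
  moves:
    - [[0,-0.001,0.004,0.01,0,-0.005,-0.015],[0,-0.001,0.004,0.015,0,0,0],[0,-0.001,0.004,0.015,0,0,0],[0,0,0,0.015,0,0,0],[0,0,0,0.015,0,0,0],[0,0,0,0.015,0,0,0],[0,0,0,0.015,0,0,0],[0,0,0,0.01,0,0,0],[0,0,0,0,0,0,0],[0,0,0,0,0,0,0],[0,0,0,0,0,0,0],[0,0,0,0,0,0,0],[0,0,0,0,0,0,0]]

```text
clock: 12.8
position: [512.2, 286.4, 225.2]
ee_rot: [-0.639, 0.769, 0.001, 0.002]
contact_force: [-0.2, 0.6, -5.5]
gripper_width: 13.0
```

```bash
python3 g.py 515 286.5 195 169.2; python3 tin.py s8
```

```text
[512.2 286.4 225.2] [[-0.184, -0.983, 0.001], [-0.983, 0.184, 0.004], [-0.004, -0.001, -1.0]] [-0.2  0.6 -5.5] 13.00105960477988
shift tool [-0.47737032 -2.74850691 30.2377924 ]
rotvec [-0.0006695   0.00441966  0.00384988]
2147 rel grip X,Z ((7.833393096923828, -109.77662658691406), (84.45008087158203, 142.25511169433594), 34.57243728637695) [[-67.30000305175781, -75.19999694824219], [13.399999618530273, -192.3000030517578], [83.0, -144.39999389648438], [2.200000047683716, -27.200000762939453]]
grip rel mat (u,v,z) -51.595778832136205 -1.5192136179570388 244.23351760250955 Y [-36.52627724  43.54182849]
```

View pics/s8.png

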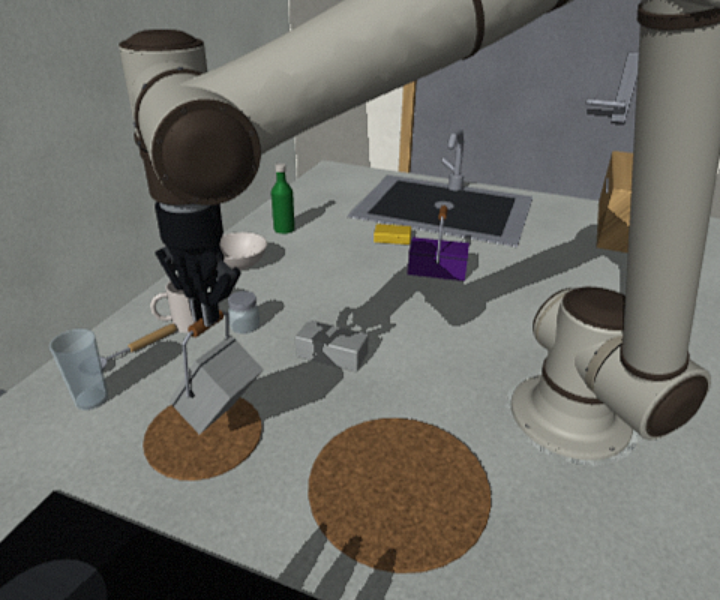

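Request:
drive_tool:
  moves:
    - [[0,0,-0.003,0.01,0,0.004,0.004],[0,0,0,0.01,0,0,0],[0,0,0,0.01,0,0,0],[0,0,0,0.008,0,0,0],[0,0,0,0,0,0,0],[0,0,0,0,0,0,0],[0,0,0,0,0,0,0],[0,0,0,0,0,0,0]]

```text
clock: 13.65
position: [515.4, 285.7, 183.3]
ee_rot: [-0.637, 0.771, -0.0, -0.0]
contact_force: [0.7, -0.1, -5.3]
gripper_width: 13.2
```

Request:
drive_tool:
  moves:
    - [[0,0,0,0.004,0,0,0],[0,0,0,0,0,0,0]]

```text
clock: 13.85
position: [515.7, 286.0, 179.8]
ee_rot: [-0.637, 0.771, -0.0, 0.001]
contact_force: [-0.8, 0.2, -5.7]
gripper_width: 13.4
```

Request:
drive_tool:
  moves:
    - [[0,0,0,0.004,0,0,0],[0,0,0,0,0,0,0]]

```text
clock: 14.05
position: [518.1, 286.9, 179.1]
ee_rot: [-0.638, 0.77, -0.002, 0.004]
contact_force: [-0.3, -0.0, -5.5]
gripper_width: 13.5
```

Request:
drive_tool:
  moves:
    - [[0,0,0,0.004,0,0,0],[0,0,0,0,0,0,0]]

```text
clock: 14.25
position: [520.5, 287.5, 178.5]
ee_rot: [-0.638, 0.77, -0.003, 0.007]
contact_force: [-0.4, 0.2, -3.2]
gripper_width: 13.2
```

```bash
python3 g.py 515 286.5 175 169.2; python3 tin.py s9
```

```text
[520.5 287.5 178.5] [[-0.185, -0.983, 0.015], [-0.983, 0.185, 0.005], [-0.008, -0.014, -1.0]] [-0.4  0.2 -3.2] 13.184642822757654
shift tool [2.01741849 5.29071555 3.42212385]
rotvec [-0.01378734  0.00782709  0.00207762]
2030 rel grip X,Z ((4.868316650390625, -110.69554138183594), (76.28275299072266, 142.7569580078125), 28.440650939941406) [[-62.70000076293945, -66.0999984741211], [5.300000190734863, -191.60000610351562], [72.4000015258789, -155.3000030517578], [4.400000095367432, -29.799999237060547]]
grip rel mat (u,v,z) -43.595614028244405 1.125200303146727 197.51043955067956 Y [-34.86025986  42.60334635]
```

View pics/s9.png

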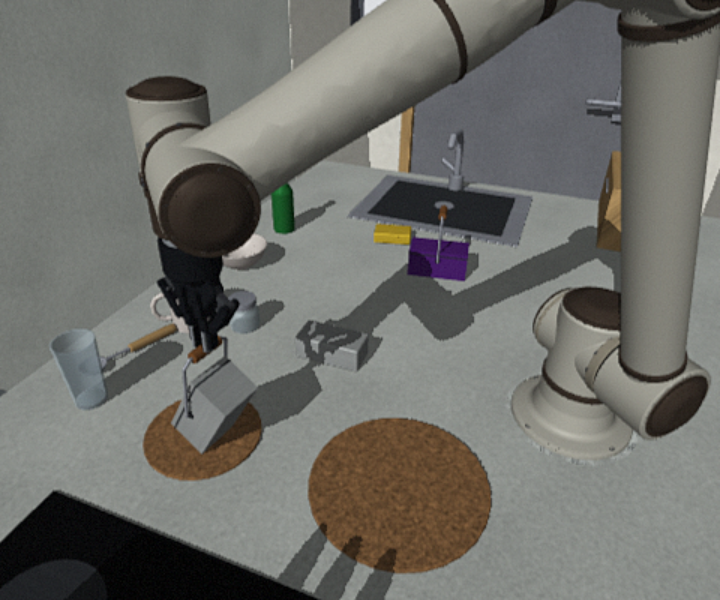

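The lower edge is now resting on the mat, since the wrist load fell from 5.5 N to 3.2 N. The edge is about 37 mm on the near side of the mat centre, close to the 35 mm ideal. Now I tip the tin toward +x.

Request:
drive_tool:
  moves:
    - [[0,0,-0.004,0,-0.01,0.006,0],[0,0,-0.004,0.001,0,0,0],[0,0,-0.004,0.001,0,0,0],[0,0,-0.004,0.001,0,0,0],[0,0,-0.004,0.001,0,0,0],[0,0,0,0,0,0,0]]

```text
clock: 14.9
position: [542.5, 283.1, 174.0]
ee_rot: [-0.638, 0.77, -0.001, 0.001]
contact_force: [1.0, -1.2, -0.8]
gripper_width: 13.2
```

```bash
python3 g.py 559 278.5 164 169.2; python3 tin.py s10
```

```text
[542.5 283.1 174. ] [[-0.186, -0.983, 0.003], [-0.983, 0.186, 0.0], [-0.001, -0.003, -1.0]] [ 1.  -1.2 -0.8] 13.235966863266245
shift tool [  1.50066195 -17.00923679  10.01617911]
rotvec [-0.00319428  0.00085806  0.00161234]
2321 rel grip X,Z ((1.728261947631836, -107.55574798583984), (72.49903869628906, 149.3708038330078), 14.565890312194824) [[-52.099998474121094, -44.400001525878906], [-14.600000381469727, -189.0], [55.599998474121094, -170.6999969482422], [18.0, -26.200000762939453]]
grip rel mat (u,v,z) -21.153137413154603 1.0339848476815106 192.96306421777075 Y [-34.86354008  42.28087837]
```

Request:
drive_tool:
  moves:
    - [[0,0,-0.004,0.0015,0,0,0],[0,0,-0.004,0.0015,0,0,0],[0,0,-0.003,0.002,0,0,0],[0,0,0,0,0,0,0]]

```text
clock: 15.35
position: [554.2, 280.9, 168.4]
ee_rot: [-0.638, 0.77, -0.001, 0.001]
contact_force: [0.7, -0.8, -1.9]
gripper_width: 13.4
```

```bash
python3 g.py 559 278.5 164 169.2; python3 tin.py s11
```

```text
[554.2 280.9 168.4] [[-0.186, -0.983, 0.004], [-0.983, 0.186, 0.0], [-0.001, -0.003, -1.0]] [ 0.7 -0.8 -1.9] 13.39498210629435
shift tool [ 1.51706285 -5.17227331  4.37647254]
rotvec [-0.00343507  0.00086516  0.00190007]
2380 rel grip X,Z ((2.2726821899414062, -104.11424255371094), (72.53180694580078, 145.53504943847656), 4.757951736450195) [[-39.900001525878906, -34.599998474121094], [-27.799999237060547, -179.60000610351562], [44.400001525878906, -173.60000610351562], [32.400001525878906, -28.600000381469727]]
grip rel mat (u,v,z) -9.297378596205446 1.10392247285931 187.35998131901235 Y [-35.02905766  42.10741872]
```

View pics/s11.png

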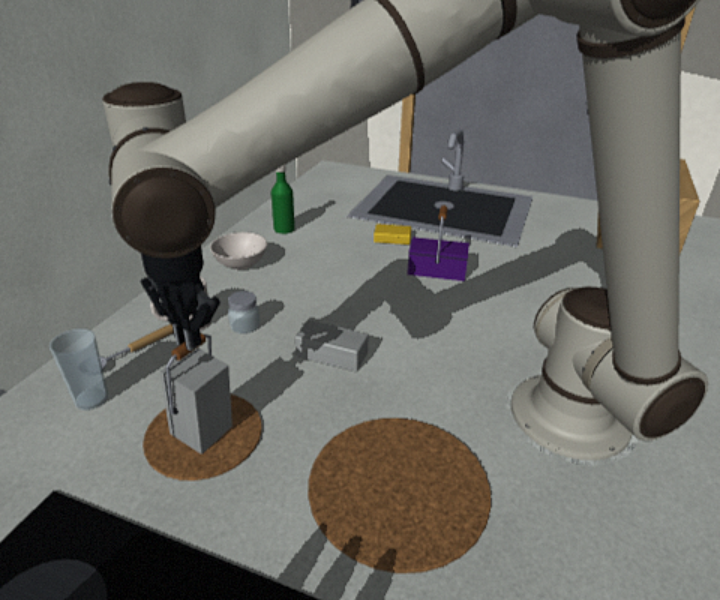

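The tin is about 85° from level, and I finish the tip now.

Request:
drive_tool:
  moves:
    - [[0,0,-0.003,0.0015,0,0,0],[0,0,-0.002,0.002,0,0,0],[0,0,0,0.001,0,0,0],[0,0,0,0,0,0,0]]

```text
clock: 15.8
position: [559.9, 280.0, 164.1]
ee_rot: [-0.638, 0.77, -0.001, 0.002]
contact_force: [1.7, -0.4, -1.9]
gripper_width: 13.7
```

```bash
python3 g.py 559 278.5 164 169.2; python3 tin.py s12
```

```text
[559.9 280.  164.1] [[-0.185, -0.983, 0.005], [-0.983, 0.185, 0.001], [-0.001, -0.005, -1.0]] [ 1.7 -0.4 -1.9] 13.659521147969798
shift tool [1.62358585 0.655869   0.13476924]
rotvec [-0.00481711  0.00146014  0.00216979]
2379 rel grip X,Z ((4.038505554199219, -101.01870727539062), (140.189208984375, 72.87567138671875), 89.78984069824219) [[-32.70000076293945, -171.0], [40.20000076293945, -171.1999969482422], [40.70000076293945, -31.100000381469727], [-32.099998474121094, -30.799999237060547]]
grip rel mat (u,v,z) -3.454648717648151 1.2406538164572483 183.14029011324007 Y [-35.24103133  42.13620174]
```

Run:
```python
from h import *
z=np.load('/tmp/s12.npz'); W=world('side',z['d'])
C=np.array([562.7,277.2,0]); u=np.array([.982,-.19,0]);v=np.array([.19,.982,0])
D=W-C; X=D@u;Y=D@v;Z=W[...,2]
hsv=cv2.cvtColor(z['im'],cv2.COLOR_RGB2HSV)
k=(abs(X)<50)&(abs(Y)<38)&(hsv[...,1]<60)&(z['d']>0)&(Z>8)
t=k&(abs(X)<25)&(abs(Y)<25)&(Z>125)&(Z<160); print('top',t.sum(),np.percentile(Z[t],[5,50,95]))
for lo in range(0,160,10):
    q=k&(Z>=lo)&(Z<lo+10)
    if q.sum()>5: print(lo,q.sum(),np.percentile(X[q],[1,99]).round(1),np.percentile(Y[q],[1,50,99]).round(1))
```

```text
top 313 [143.69901083 145.38543893 146.94236112]
0 20 [-34.4  27.6] [-26.8  11.3  36.7]
10 125 [-34.5  33.7] [-31.5  27.1  37.4]
20 124 [-34.6  33.6] [-33.4  27.7  37. ]
30 121 [-34.4  32.5] [-33.3  27.   37. ]
40 134 [-35.2  34.1] [-33.3  29.3  37.6]
50 128 [-34.4  32.6] [-32.   27.1  37.3]
60 126 [-35.2  34.2] [-32.7  23.7  37.5]
70 128 [-34.4  32.9] [-31.9  20.1  37.5]
80 125 [-34.9  34.4] [-32.5  26.2  37.7]
90 131 [-35.1  32.5] [-32.2  27.2  37.7]
100 131 [-35.   34.4] [-32.   23.   37.6]
110 138 [-34.9  34.2] [-30.6  23.9  37.8]
120 145 [-34.7  34.9] [-31.8  26.5  37.8]
130 142 [-35.   34.7] [-31.   24.5  37.9]
140 625 [-34.3  35. ] [-32.9   6.   37.4]
```

The tin is upright with its top at 145.4 mm (146 expected). Its sides are vertical, and it is centred within about 2 mm. I release gently.

Request:
drive_tool:
  moves:
    - [[0.25,0,0,0,0,0,0],[0.35,0,0,0,0,0,0],[0.5,0,0,0,0,0,0],[0.7,0,0,0,0,0,0],[0.9,0,0,0,0,0,0],[1,0,0,0,0,0,0],[1,0,0,0,0,0,0],[1,0,0,0,0,0,0]]

```text
clock: 16.65
position: [558.9, 281.7, 165.2]
ee_rot: [-0.639, 0.769, -0.0, 0.003]
contact_force: [0.3, 0.6, 0.3]
gripper_width: 85.5
```

```bash
python3 g.py 559 278.5 164 169.2; python3 tin.py s13; python3 -c "
from h import *
shot('wrist','w13')"
```

```text
[558.9 281.7 165.2] [[-0.184, -0.983, 0.005], [-0.983, 0.184, 0.003], [-0.004, -0.004, -1.0]] [0.3 0.6 0.3] 85.53170644007413
shift tool [ 3.09005635 -0.7248421   1.20799317]
rotvec [-0.00405217  0.00413609  0.00323024]
2378 rel grip X,Z ((6.0894012451171875, -101.53648376464844), (142.19537353515625, 74.36957550048828), 89.22059631347656) [[-32.099998474121094, -172.10000610351562], [42.29999923706055, -173.10000610351562], [44.20000076293945, -31.0], [-30.100000381469727, -29.899999618530273]]
grip rel mat (u,v,z) -4.850176455400169 2.6951744464533527 184.21779136877203 Y [-37.42267562  39.77554518]
```

View pics/w13.png

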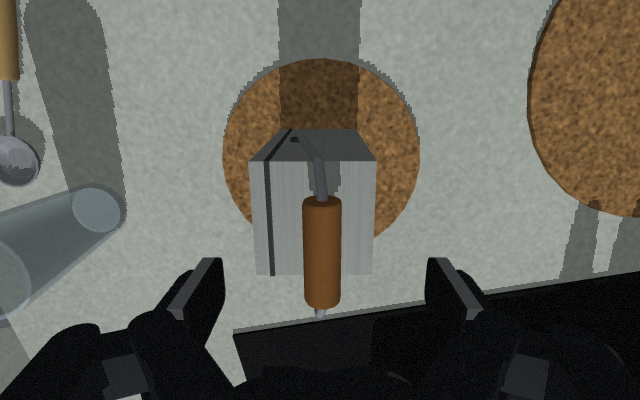

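View pics/s13.png

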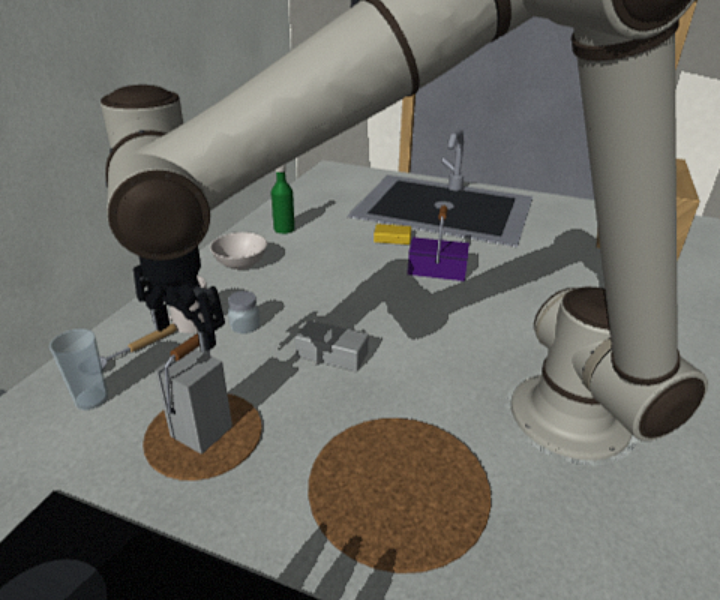

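The jaws are open clear of the grip and the handle stands by itself. I back straight up.

Request:
drive_tool:
  moves:
    - [[1,0,0,-0.015,0,0,0],[1,0,0,-0.02,0,0,0],[1,0,0,-0.03,0,0,0],[1,0,0,-0.03,0,0,0],[1,0,0,-0.03,0,0,0],[1,0,0,-0.03,0,0,0],[1,0,0,0,0,0,0],[1,0,0,0,0,0,0],[1,0,0,0,0,0,0],[1,0,0,0,0,0,0],[1,0,0,0,0,0,0],[1,0,0,0,0,0,0],[1,0,0,0,0,0,0]]

```text
clock: 18.05
position: [556.3, 279.6, 320.1]
ee_rot: [-0.638, 0.77, 0.0, -0.003]
contact_force: [0.7, 0.8, -0.8]
gripper_width: 85.5
```

Run:
```python
from h import *
im,d,s=shot('side','s14'); W=world('side',d); print(s['clock'],s['position'],s['contact_force'])
C=np.array([562.7,277.2,0]); u=np.array([.982,-.19,0]);v=np.array([.19,.982,0])
D=W-C; X=D@u;Y=D@v;Z=W[...,2]
hsv=cv2.cvtColor(im,cv2.COLOR_RGB2HSV)
k=(abs(X)<50)&(abs(Y)<55)&(hsv[...,1]<60)&(d>0)&(Z>8)
t=k&(abs(X)<25)&(abs(Y)<25)&(Z>125)&(Z<160); print('top',t.sum(),np.percentile(Z[t],[5,50,95]))
for lo in (10,70,130):
    q=k&(Z>=lo)&(Z<lo+15); print(lo,np.percentile(X[q],[1,99]).round(1),np.percentile(Y[q],[1,50,99]).round(1))
```

```text
18.05 [556.30706799 279.55497723 320.06555859] [ 0.6812792   0.77586231 -0.76024616]
top 305 [143.75301874 145.05916442 146.65057818]
10 [-34.5  32.2] [-32.   28.   37.1]
70 [-34.3  35.3] [-31.8  27.1  43.4]
130 [-34.2  34.5] [-35.3  10.9  43.5]
```

View pics/s14.png

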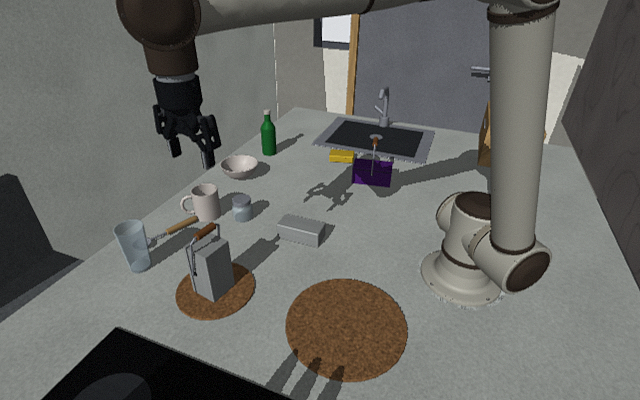

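The tin stands upright on the smaller mat at pixel (210,268) with the gripper well clear, so I hand in.

```bash
python3 -c "
from h import *
print(arm.job_done())"
```

```text
the job is handed in; nothing more can be done
None
```

The tin is standing upright on its heavy end in the middle of the 190 mm cork mat. I let go and handed the job in at about 18 s.

- **Lift:** I lifted the grey tin by its wooden grip. My first close missed because the arm had not finished descending, and the fingers shut beside the grip. The wrist camera showed the grip had not moved, so I reopened, remeasured and gripped it properly.
- **Heavy end:** The +x end swung down, with the tin's length about 56–61° from level.
- **Placing:** I carried it to the smaller mat, rested the lower edge about 36 mm short of the centre, and tipped the tin up onto that end.
- **Last checks:** After backing off, the tin's top read 145 mm (146 expected) and its sides were vertical. The tin was centred within about 2–3 mm, which is roughly the camera calibration error. The handle stood up by itself, the tool was about 150 mm above, and the force reading was about zero.
- **Disagreements:** The gripper read about 13.4 mm on the 18 mm grip, though the hold stayed firm throughout. The top and side cameras put the mat centre about 3–4 mm apart. I used a value between them, closer to the top view.

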